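Move the test gauge to the yellow air outlet

TASK

Move the test gauge from the blue air outlet to the yellow one: draw back the sprung sleeve of its quick coupling until it lets go, pull the coupling off the nipple so that the sleeve snaps forward again, then push it onto the yellow outlet's nipple until it is fully home and locked, and let go of it. Be gentle: the contact force between the gauge and an outlet must stay below 90 N, in pulling and in pushing. Do not drop the gauge, and leave the screwdriver, the spanner and the tape roll where they are.

Things in the scene. Friction and masses are not known exactly. Their poses are not given: they have to be found in the camera images.
- gauge: Test gauge with quick coupling, upright, 190 to 310 g, round about z. Origin: centre of its open underside. From below: steel body 20 mm across, 14 mm bore open downwards; ribbed brass sleeve 34 mm across at 8 to 34 mm height; 18 mm neck; dark head 27 mm across at 43 to 55 mm, dial on top. Its three sprung jaws clamp the nipple with about 40 N of the contact force; pulling or pushing adds to that.
- sleeve_mid (a point): Middle of the brass sleeve on its axis, 21 mm above the gauge's origin; the gauge's top is 34 mm above it. Grip the sleeve here or up to 8 mm higher (34 mm across). Drawn back slowly upwards (5 N rising to 15 to 35 N) it opens the jaws at 3.5 to 5.5 mm: the pull falls away, the gauge pops up and the sleeve snaps forward. Lifting by the head stays locked.
- gauge_top (a point): Centre of the head's flat top, 55 mm above the gauge's origin; may be pushed on, as may the sleeve. Set on a nipple, the gauge stands some 11 mm short of home, jaws on the cone. It takes 5 N rising to some 20 N to push it down, and locks only when pushed right onto the seat, where the force rises steeply; short of that the jaws do not catch and a seal spring (8 to 16 N) lifts it again.
- sleeve (a joint): Sleeve position on the gauge in m: 0 = fully forward (down, jaws in), 0.007 = fully drawn back (up, jaws open). A spring drives it to 0.
- blue_outlet: Air outlet fixed on the bench, carrying the gauge at the start: blue square block 56 x 56 mm, 64 mm tall (let into the bench by up to 20 mm), with a pillar 38 mm across or less and an upright nipple on top. Origin under the middle of the block, z up.
- blue_outlet_seat (a point): Seat of the blue outlet: centre of the top of its 22 mm steel flange, 95 mm above the outlet's origin. The nipple stands 30 mm above it: 12.4 mm across, groove at 13 to 21 mm, collar at 21 to 24 mm, then a cone to the tip, 6.4 mm across. When locked, the seal spring holds the gauge's origin 0.5 mm above this point.
- yellow_outlet: The same outlet in yellow, with a free nipple; the gauge's new place. Origin under the middle of the block.
- yellow_outlet_seat (a point): Seat of the yellow outlet, with the same nipple as on the blue one; 95 mm above the outlet's origin.
- grey_outlet: The same outlet in grey, closed with a fixed red cap 28 mm in diameter whose top is 129 mm above the outlet's origin. Not part of the job.
- screwdriver: Loose screwdriver with a red handle, lying on the bench near the robot.
- spanner: Loose steel spanner, lying on the bench beyond the outlets.
- jar: Heavy amber jar with a white lid, 60 mm in diameter, 70 mm tall, standing fast beyond the outlets. Not part of the job.
- tape_roll: Loose yellow tape roll, 70 mm in diameter, 22 mm tall, near the robot.
- weight: Heavy brass scale weight, 36 mm in diameter, 38 mm tall, standing fast beyond the outlets. Not part of the job.

How it is judged (in metres and radians):
On the way, in this order (a step that is already met when the one before it is completed fails the run):
1. the sleeve is drawn back while the coupling is still on the blue outlet (value of joint sleeve above 0.0035 m and distance between gauge and blue_outlet_seat below 0.015 m).
2. the coupling is off the blue outlet's nipple and the sleeve has snapped forward (value of joint sleeve below 0.0015 m and distance between gauge and blue_outlet_seat above 0.035 m), for 0.1 s.
At the end, for the whole second after the job is handed in: The gauge stands on the yellow outlet, released and at rest, its underside within 2 mm of the seat and 3 mm of the nipple's axis, upright within 0.06 rad, locked with the sleeve within 1.5 mm of fully forward (horizontal distance between gauge and yellow_outlet_seat below 0.003 m and z of gauge in the frame of yellow_outlet_seat below 0.002 m and angle between gauge's own z axis and vertical below 0.06 rad and value of joint sleeve below 0.0015 m and linear speed of gauge below 0.02 m/s); the robot touches nothing.
It fails at once if the blue outlet is strained: more than 90 N between it and the gauge (contact force between gauge and blue_outlet above 90 N).
It fails at once if the yellow outlet is strained: more than 90 N between it and the gauge (contact force between gauge and yellow_outlet above 90 N).
It fails at once if the gauge is dropped on the bench (height (world z) of gauge below 0.045 m).
It fails at once if the screwdriver, the spanner or the tape roll is moved by more than 20 mm (distance of any of screwdriver, spanner, tape_roll from where it was at the start of the episode above 0.02 m).
It also fails if it takes over 62 s, if anything falls off the work surface, if the arm or the gripper's body presses on something with over 40 N, if the wrist force passes 120 N, or if a joint passes its speed limit or range.

ROBOT

A 6-joint arm with a two-finger parallel gripper is mounted at the origin on the work surface. World frame = base frame: x ahead of the robot, y to its left, z up, the work surface at z = 0. Lengths are in mm, angles in rad, forces in N, time in s.
With the tool pointing down it reaches from about 350 to 975 mm from the base axis. Payload 7.1 kg.
Tool frame: the origin (TCP) lies midway between the tips of the shut fingers; the grasp point (between the pads) lies 19 mm behind it (ctrl.grasp_offset is the distance from the TCP to the grasp point, in mm); z points along the fingers, y is the line along which they close (so a half turn about z gives the same grasp; the last joint's range is limited). The gripper opens to 88 mm and grips with 3 to 60 N. Pads are 20 mm wide; open, the fingers measure 115 mm over their backs; the gripper's body (75 mm by 178 mm) begins 61 mm behind the grasp point.
Start: joints at [-1.195, 0.423, 1.63, -0, 1.089, -0.019], TCP at [240.405, -576.897, 222.675] pointing down, gripper open.
Joint ranges: [-3, 3], [-0.9, 2.11], [0.09, 2.58], [-1.31, 4.45], [0.11, 2.69], [-2.54, 2.54]. Speed limits (rad/s): [2.39, 2.39, 3.01, 3.14, 3.14, 3.14].

INTERFACE

Orientations are given as a rotation vector (axis times angle).
In Python, from workcell import ctrl gives the robot as it stands. The module is installed in compiled form; this text tells all that it offers.
- The arm moves only by the tool servo_tool, never from a script. Its argument "rows" is a list of rows, each a list of 7 numbers: the turn, a rotation vector about the tool's x, y, z as a fraction of full scale, then the shift along the tool's x, y, z as a fraction of full scale, then the finger opening in mm, from 0 to 87.8. A call has 1 to 10 rows; each row is the pose to reach, as a shift and turn from the pose commanded when the call began, along the tool's axes at that moment; what a row does not reach only later rows make up. Full scale, the value 1, is 20 cm for a shift and 1.5 rad for a turn. A row lasts 1/8 s, in which the tool goes at most 62.5 mm and 10.7 degrees, less where a joint would pass 70% of its speed; a pose out of reach is approached as far as the arm can. A call with a number of a shift or a turn outside -1 to 1 is refused whole. A call with a gripper value outside its range is refused whole. The fingers move at their own pace and stop on an object; the grip force is fixed at half the most. Time passes only in rows, so rows that repeat a pose let the fingers close. It gives the time, the measured TCP pose, the force, the opening and the grip force at its end, in the units of the state.
- ctrl.get_obs(): the state, without advancing time (a new reading comes with each control period).
- ctrl.get_image(name): name is "scene" or "top" or "wrist"; returns (picture, depth): 400x640x3 uint8, red, green, blue; 400x640 float32, mm along the optical axis (not along the pixel's ray), 0 where there is no reading.
- ctrl.camera_info(name): a dict with "intrinsics" (3x3 intrinsics, pixels), "R" (3x3) and "t" (3): a world point X has camera coordinates R X + t. Camera axes: x right, y down, z forward; pixel columns grow to the right and rows downward; lengths in mm; the calibration is good to about 2 mm. A picture is of the moment at which its call begins: read the wrist's pose just before it. camera_info takes no time and is no camera call; for the wrist camera it gives the pose at the moment of the call.
- ctrl.close_job(): hands the job in; it is judged then, once.
The state is a dict: "t": time; "qpos": joint angles; "qvel": joint speeds; "joint_torque": joint torques, N m; "ee_pos": TCP position; "orientation": TCP orientation; "ft_force": force on the tool from outside, world axes, zero at the start; "moment": the same for the moment, N m; "width": finger opening in mm; "grasp_force": force on a finger pad.
Only numpy, scipy, OpenCV 4.12 (cv2) and the standard library are available. Lean on these libraries where they do the work, as an engineer would, in place of code of your own. Each camera call takes 0.05 s, during which the arm holds its last target. There are 200 camera calls.

## Working session

There is one attempt and no reset: what is moved stays moved. The work goes in short steps, Python scripts to look and compute and a tool call to move; the robot and the scene stay as the last step left them, time stands still between calls to the robot, and variables do not carry over. Pictures are saved under pics/ and viewed, at most 10 in all, crops included, and the job is handed in when it is done.

Besides the shell and the picture viewer there is one more tool, called after "Call:" by a JSON object that holds its "method" and its "body". servo_tool: Moves the arm, as the interface text tells. Its arguments: {"type":"object","properties":{"rows":{"type":"array","items":{"type":"array","items":{"type":"number"}}}},"required":["rows"]}

```bash
mkdir -p pics; python3 - <<'E'
from workcell import ctrl
import cv2,numpy as np
o=ctrl.get_obs();print(o['t'],o['ee_pos'],o['orientation'],o['ft_force'],o['width'],ctrl.grasp_offset)
ims=[]
for n in("scene","top"):
    p,d=ctrl.get_image(n);c=ctrl.camera_info(n);np.savez(f'pics/{n}.npz',p=p,d=d,K=c['intrinsics'],R=c['R'],t=c['t'])
    cv2.imwrite(f'pics/{n}0.png',p[:,:,::-1]);print(n,c['intrinsics'].tolist(),(-c['R'].T@c['t']))
E
```

```text
0.0 [ 240.21740723 -576.37637577  221.9129668 ] [-3.07909374e+00 -6.15865459e-01  4.33201029e-04] [0.08476061 0.56504031 0.38639264] 87.6275574202616 18.700000000000003
scene [[371.47534989969466, 0.0, 320.2125560706071], [0.0, 371.47534989969466, 193.7502657206905], [0.0, 0.0, 1.0]] [ 782.29315338 -477.40871061  813.31592687]
top [[421.2939632170839, 0.0, 315.6399084834075], [0.0, 421.2939632170839, 200.87786535729168], [0.0, 0.0, 1.0]] [392.97343591 -26.43543278 961.96734897]
```

View pics/scene0.png

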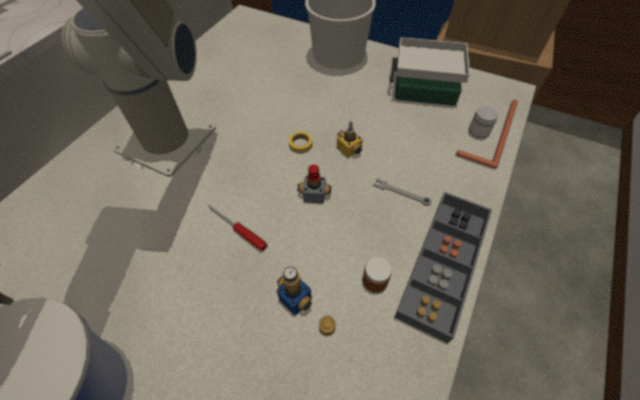

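View pics/top0.png

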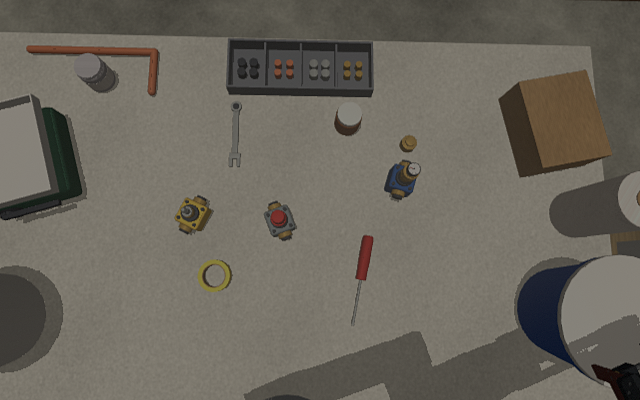

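Top view: the gauge's dial is at about (414,170), the yellow outlet's nipple at about (189,212), and the grey outlet's red cap at (278,218). Scene view: the dial is at (291,272), the yellow nipple's tip at (350,124). I'll measure from depth and from two-view rays.

```bash
cat > h.py <<'E'
import numpy as np,cv2
def load(n): return dict(np.load(f'pics/{n}.npz'))
def ray(c,u,v):
    d=c['R'].T@np.linalg.inv(c['K'])@np.array([u,v,1.]); return -c['R'].T@c['t'],d
def onz(c,u,v,z):
    o,d=ray(c,u,v); return o+d*(z-o[2])/d[2]
def cloud(c):
    v,u=np.mgrid[:400,:640]; z=c['d']
    P=np.stack([u,v,np.ones_like(u)],-1)@np.linalg.inv(c['K']).T*z[...,None]
    return (P-c['t'])@c['R']
def tri(a,pa,b,pb):
    oa,da=ray(a,*pa);ob,db=ray(b,*pb)
    s=np.linalg.lstsq(np.stack([da,-db],1),ob-oa,rcond=None)[0]
    p,q=oa+s[0]*da,ob+s[1]*db
    return (p+q)/2,np.linalg.norm(p-q)
E
python3 - <<'E'
from h import *
np.set_printoptions(precision=1,suppress=True)
T,S=load('top'),load('scene')
for n,c in(('top',T),('scene',S)):
    c['X']=cloud(c); print(n,'bench z',np.median(c['X'][150:300,300:330,2] if n=='top' else c['X'][200:260,330:350,2]))
    wins={'gauge':(395,155,430,185),'yellow':(175,195,212,237)} if n=='top' else {'gauge':(275,258,312,310),'yellow':(335,115,365,155)}
    for k,(a,b,e,f) in wins.items():
        X=c['X'][b:f,a:e].reshape(-1,3); z=X[:,2]
        print(n,k,'zmax',np.sort(z)[-12:])
        for lo,hi in((40,52),(52,66),(66,85),(85,100),(100,115),(115,130),(130,150),(150,170)):
            m=(z>lo)&(z<hi)
            if m.sum()>3: print('  ',lo,hi,m.sum(),X[m].mean(0),np.ptp(X[m],0))
print(tri(T,(414,170),S,(291,272)),tri(T,(188,212),S,(350,125)))
# enlarged crops
a=cv2.resize(T['p'][150:205,380:435],(400,400),interpolation=2);b=cv2.resize(T['p'][190:245,165:220],(400,400),interpolation=2)
cc=cv2.resize(S['p'][255:315,265:325],(400,300),interpolation=2);d=cv2.resize(S['p'][110:170,325:385],(400,300),interpolation=2)
im=np.vstack([np.hstack([a,b])[:, :, ::-1]]);im=cv2.resize(im,(600,300));im=np.vstack([im,cv2.resize(np.hstack([cc,d])[:,:,::-1],(600,300))])
cv2.imwrite('pics/crop.png',im)
E
```

```text
top bench z 0.32718677028261495
top gauge zmax [148.1 148.2 148.3 148.4 148.5 148.7 148.8 149.6 149.8 962.  962.  962. ]
   40 52 34 [ 629.6 -254.3   48. ] [16.2 24.2 11. ]
   52 66 124 [ 600.5 -244.9   58.8] [54.9 48.5 13.8]
   66 85 96 [ 585.1 -242.1   70. ] [33.5 35.2 14.9]
   100 115 35 [ 582.6 -238.9  107.8] [26.  24.8 14.5]
   115 130 94 [ 585.3 -242.3  123.2] [32.8 31.7 12.6]
   130 150 156 [ 590.  -247.9  145. ] [26.9 27.2 14.6]
top yellow zmax [962. 962. 962. 962. 962. 962. 962. 962. 962. 962. 962. 962.]
   40 52 432 [506.9 213.4  45.1] [77.3 66.5 11.4]
   52 66 131 [506.9 212.1  56. ] [35.2 46.6 12.6]
   66 85 75 [507.1 212.4  75.3] [21.4 21.3 18.2]
   85 100 11 [507.1 212.6  90.9] [10.2  6.2 13.2]
   100 115 29 [508.4 215.2 104.4] [10.  11.3  9.9]
scene bench z 0.5567771219701543
scene gauge zmax [148.1 148.2 149.4 149.7 813.3 813.3 813.3 813.3 813.3 813.3 813.3 813.3]
   40 52 161 [ 602.4 -259.2   47.4] [88.3 51.1 11.9]
   52 66 400 [ 597.8 -258.6   57.8] [74.  60.9 13.8]
   66 85 120 [ 596.3 -256.9   70.7] [34.5 34.  18.9]
   100 115 50 [ 599.5 -258.8  106.7] [26.8 26.4 14.8]
   115 130 110 [ 595.9 -256.6  123.1] [33.5 32.7 11. ]
   130 150 170 [ 591.5 -251.4  144.8] [27.1 27.1 14.7]
scene yellow zmax [103.6 106.5 106.6 106.8 107.5 108.  813.3 813.3 813.3 813.3 813.3 813.3]
   40 52 193 [513.  204.4  45.5] [70.  60.1 11.9]
   52 66 77 [511.2 208.6  57.4] [41.4 31.3 13.8]
   66 85 53 [510.4 210.9  74.7] [22.4 20.3 19. ]
   85 100 16 [509.5 213.5  90.3] [10.9  7.6 13. ]
   100 115 13 [509.3 213.1 104.1] [9.5 9.3 7.9]
(array([ 589.4, -249.1,  142.4]), np.float64(4.147524609029798)) (array([506.2, 209.3,  95.9]), np.float64(6.13070170768114))
```

View pics/crop.png

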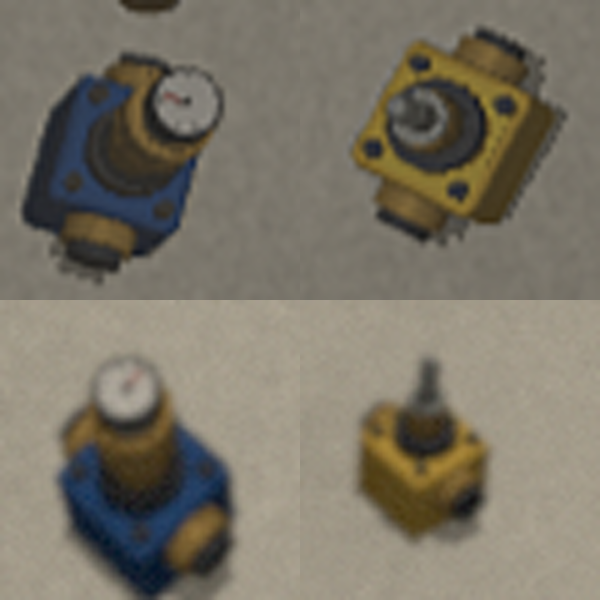

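The crop shows the dial at the top of the gauge and the bare nipple on the yellow block. Depth puts the gauge axis at about (590,-249) with its top at z≈148, and the yellow nipple at about (508,213) with its tip at z≈108. Next I move over towards the gauge for a wrist-camera look.

Call:
{"method": "servo_tool", "body": {"rows": [[0,0,0,0.15,-0.06,-0.1,87],[0,0,0,0.4,-0.15,-0.2,87],[0,0,0,0.65,-0.24,-0.3,87],[0,0,0,0.88,-0.33,-0.35,87],[0,0,0,1,-0.37,-0.35,87]]}}

```text
t: 0.72
ee_pos: [398.3, -430.1, 293.5]
orientation: [3.079, 0.619, 0.001]
ft_force: [0.2, -0.2, 0.0]
width: 86.8
grasp_force: 0.0
```

Call:
{"method": "servo_tool", "body": {"rows": [[0,0,0,0.15,-0.06,0,87],[0,0,0,0.4,-0.15,0,87],[0,0,0,0.65,-0.24,0,87],[0,0,0,0.88,-0.35,0,87],[0,0,0,1,-0.43,0,87],[0,0,0,1,-0.43,0,87],[0,0,0,1,-0.43,0,87]]}}

```text
t: 1.6
ee_pos: [547.6, -275.7, 292.4]
orientation: [-3.08, -0.616, 0.001]
ft_force: [-0.1, -0.8, 0.3]
width: 87.0
grasp_force: 0.0
```

```bash
cat >> h.py <<'E'
def wrist(name):
    from workcell import ctrl
    c=ctrl.camera_info('wrist'); o=ctrl.get_obs(); p,d=ctrl.get_image('wrist')
    np.savez(f'pics/{name}.npz',p=p,d=d,K=c['intrinsics'],R=c['R'],t=c['t']); cv2.imwrite(f'pics/{name}.png',p[:,:,::-1])
    print(o['t'],o['ee_pos'],o['orientation'],o['ft_force'],'cam',-c['R'].T@c['t']); print(c['R'])
E
python3 - <<'E'
from h import *
np.set_printoptions(precision=3,suppress=True)
wrist('w1')
E
```

```text
1.6 [ 547.608 -275.693  292.374] [-3.08  -0.616  0.001] [-0.082 -0.773  0.257] cam [ 611.29  -248.824  455.048]
[[ 0.384 -0.923 -0.001]
 [-0.893 -0.372  0.253]
 [-0.234 -0.096 -0.967]]
```

View pics/w1.png

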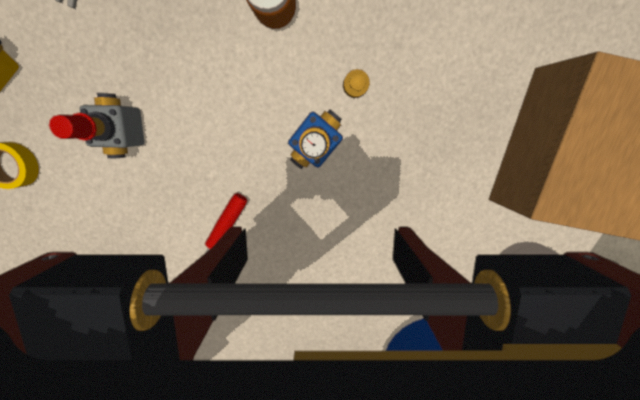

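The wrist view shows the dial squarely from above at about (314,144), with the jaws clear on either side and the weight at (356,83).

```bash
python3 - <<'E'
from h import *
np.set_printoptions(precision=1,suppress=True)
c=load('w1');X=cloud(c);hsv=cv2.cvtColor(c['p'],cv2.COLOR_RGB2HSV)
w=X[120:165,290:340].reshape(-1,3);m=(w[:,2]>135)&(w[:,2]<165)
print('head pts',m.sum(),w[m].mean(0),np.median(w[m],0),np.ptp(w[m],0),(w[m].max(0)+w[m].min(0))/2)
print('bench',np.median(X[60:110,180:230,2]))
zt=np.median(w[m][:,2])
k=np.zeros((400,640),np.uint8);k[120:165,290:340]=((hsv[...,1]<90)&(hsv[...,2]>140))[120:165,290:340]*255
k&=((X[...,2]>135)*255).astype(np.uint8)
cn=max(cv2.findContours(k,0,1)[0],key=cv2.contourArea);(u,v),r=cv2.minEnclosingCircle(cn);e=cv2.fitEllipse(cn)
print('dial',u,v,r,e,'->',onz(c,e[0][0],e[0][1],zt))
# blue block top
mb=(hsv[...,0]>100)&(hsv[...,0]<125)&(hsv[...,1]>120);mb[:, :280]=0;mb[:,350:]=0;mb[180:]=0
b=X[mb];print('blue z',np.percentile(b[:,2],[10,50,90]),b.mean(0))
for n in('top','scene'):
    t=load(n);Y=cloud(t);h=cv2.cvtColor(t['p'],cv2.COLOR_RGB2HSV)
    x=Y.reshape(-1,3); q=x[(np.hypot(x[:,0]-508,x[:,1]-213)<35)]
    H,ed=np.histogram(q[:,2],np.arange(30,112,2)); print(n,'yellow',list(zip(ed[:-1].astype(int),H)))
    q2=q[(q[:,2]>65)];print(q2.mean(0)); 
    q=x[(np.hypot(x[:,0]-590,x[:,1]+249)<20)&(x[:,2]>130)];print('head',(q.max(0)+q.min(0))/2,np.median(q,0))
E
```

```text
head pts 539 [ 590.1 -249.9  146.1] [ 590.1 -249.9  146.2] [26.9 26.6 11.8] [ 589.7 -249.9  142.3]
bench 0.8574776143278324
dial 313.5769348144531 144.5 11.587814331054688 ((313.3905334472656, 144.37026977539062), (21.71462059020996, 22.376413345336914), 178.7084197998047) -> [ 589.8 -250.2  146.2]
blue z [57.6 58.8 60.1] [ 596.  -249.7   60.8]
top yellow [(np.int64(30), np.int64(12)), (np.int64(32), np.int64(9)), (np.int64(34), np.int64(9)), (np.int64(36), np.int64(21)), (np.int64(38), np.int64(30)), (np.int64(40), np.int64(49)), (np.int64(42), np.int64(69)), (np.int64(44), np.int64(132)), (np.int64(46), np.int64(105)), (np.int64(48), np.int64(40)), (np.int64(50), np.int64(11)), (np.int64(52), np.int64(21)), (np.int64(54), np.int64(59)), (np.int64(56), np.int64(35)), (np.int64(58), np.int64(7)), (np.int64(60), np.int64(3)), (np.int64(62), np.int64(5)), (np.int64(64), np.int64(1)), (np.int64(66), np.int64(5)), (np.int64(68), np.int64(7)), (np.int64(70), np.int64(4)), (np.int64(72), np.int64(9)), (np.int64(74), np.int64(10)), (np.int64(76), np.int64(22)), (np.int64(78), np.int64(13)),
[... 1075 characters left out ...]
, np.int64(4)), (np.int64(68), np.int64(7)), (np.int64(70), np.int64(5)), (np.int64(72), np.int64(8)), (np.int64(74), np.int64(7)), (np.int64(76), np.int64(8)), (np.int64(78), np.int64(8)), (np.int64(80), np.int64(2)), (np.int64(82), np.int64(3)), (np.int64(84), np.int64(2)), (np.int64(86), np.int64(3)), (np.int64(88), np.int64(5)), (np.int64(90), np.int64(4)), (np.int64(92), np.int64(0)), (np.int64(94), np.int64(2)), (np.int64(96), np.int64(0)), (np.int64(98), np.int64(1)), (np.int64(100), np.int64(3)), (np.int64(102), np.int64(5)), (np.int64(104), np.int64(0)), (np.int64(106), np.int64(5)), (np.int64(108), np.int64(0))]
[510.  211.6  81.6]
head [ 590.  -250.1  142.4] [ 591.5 -251.2  145.5]
```

Gauge axis (590,-250), top z≈146.5, block top 59: these agree with an outlet let in by about 5 mm, so sleeve_mid is at z≈112. I'll grip at 116, which puts the TCP at z≈97.

Call:
{"method": "servo_tool", "body": {"rows": [[0,0,0,0.12,-0.02,0.1,87],[0,0,0,0.245,-0.037,0.25,87],[0,0,0,0.245,-0.037,0.45,87],[0,0,0,0.245,-0.037,0.65,87],[0,0,0,0.245,-0.037,0.82,87],[0,0,0,0.245,-0.037,0.93,87],[0,0,0,0.245,-0.037,0.975,87],[0,0,0,0.245,-0.037,0.975,87],[0,0,0,0.245,-0.037,0.975,87]]}}

```text
t: 2.78
ee_pos: [591.1, -250.3, 98.8]
orientation: [3.08, 0.615, 0.002]
ft_force: [0.3, 0.4, 1.1]
width: 87.3
grasp_force: 0.0
```

```bash
python3 - <<'E'
from h import *
np.set_printoptions(precision=3,suppress=True)
wrist('w2')
E
```

```text
2.775 [ 591.064 -250.337   98.834] [3.08  0.615 0.002] [0.287 0.445 1.09 ] cam [ 654.371 -223.37   261.655]
[[ 0.384 -0.923  0.   ]
 [-0.894 -0.371  0.251]
 [-0.232 -0.097 -0.968]]
```

View pics/w2.png

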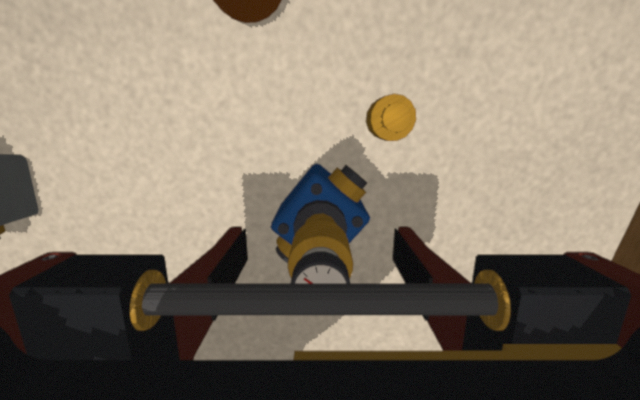

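The gauge lies midway between the pads (head at about (321,270), pads at 246 and 394). I'll close on the sleeve.

Call:
{"method": "servo_tool", "body": {"rows": [[0,0,0,0,0,0,60],[0,0,0,0,0,0,45],[0,0,0,0,0,0,38],[0,0,0,0,0,0,30],[0,0,0,0,0,0,30],[0,0,0,0,0,0,30],[0,0,0,0,0,0,30]]}}

```text
t: 3.7
ee_pos: [590.8, -250.3, 97.7]
orientation: [3.08, 0.616, 0.001]
ft_force: [1.1, -4.5, -2.4]
width: 33.8
grasp_force: 30.0
```

Call:
{"method": "servo_tool", "body": {"rows": [[0,0,0,0,0,-0.0025,30],[0,0,0,0,0,-0.005,30],[0,0,0,0,0,-0.0075,30],[0,0,0,0,0,-0.01,30],[0,0,0,0,0,-0.0125,30],[0,0,0,0,0,-0.0125,30]]}}

```text
t: 4.45
ee_pos: [590.8, -250.3, 99.3]
orientation: [3.08, 0.616, 0.001]
ft_force: [3.7, -6.6, -9.8]
width: 33.8
grasp_force: 30.0
```

Call:
{"method": "servo_tool", "body": {"rows": [[0,0,0,0,0,-0.0025,30],[0,0,0,0,0,-0.005,30],[0,0,0,0,0,-0.0075,30],[0,0,0,0,0,-0.0075,30]]}}

```text
t: 4.95
ee_pos: [590.7, -250.2, 100.0]
orientation: [3.08, 0.616, 0.0]
ft_force: [6.4, -6.6, -15.5]
width: 33.9
grasp_force: 30.0
```

Call:
{"method": "servo_tool", "body": {"rows": [[0,0,0,0,0,-0.0025,30],[0,0,0,0,0,-0.005,30],[0,0,0,0,0,-0.005,30]]}}

```text
t: 5.32
ee_pos: [590.6, -250.2, 100.7]
orientation: [3.08, 0.616, 0.0]
ft_force: [6.2, -5.8, -17.0]
width: 33.8
grasp_force: 30.0
```

Call:
{"method": "servo_tool", "body": {"rows": [[0,0,0,0,0,-0.0025,30],[0,0,0,0,0,-0.005,30],[0,0,0,0,0,-0.005,30]]}}

```text
t: 5.7
ee_pos: [590.4, -250.1, 101.5]
orientation: [3.08, 0.616, -0.001]
ft_force: [5.6, -8.0, -16.5]
width: 34.0
grasp_force: 30.0
```

Call:
{"method": "servo_tool", "body": {"rows": [[0,0,0,0,0,-0.0025,30],[0,0,0,0,0,-0.005,30],[0,0,0,0,0,-0.005,30]]}}

```text
t: 6.08
ee_pos: [590.2, -249.8, 102.8]
orientation: [-3.08, -0.616, 0.001]
ft_force: [4.2, -4.3, -14.6]
width: 34.1
grasp_force: 30.0
```

The pull has levelled off at about 17 N and then dropped. I'll check whether the pads are slipping or the sleeve is moving.

```bash
python3 - <<'E'
from h import *
np.set_printoptions(precision=3,suppress=True)
wrist('w3')
for n in('w2','w3'):
    c=load(n);X=cloud(c)
    P=X[225:284,285:357].reshape(-1,3)
    m=(np.hypot(P[:,0]-590,P[:,1]+250)<19)&(P[:,2]>95)
    q=P[m];print(n,'zmax pct',np.percentile(q[:,2],[2,50,90,97,99.5]),'xy',q.mean(0))
    r=X[284-35:284,318:323];print(np.round(r[::3,2,2],1))
a,b=[cv2.imread(f'pics/{n}.png')[200:300,270:370] for n in('w2','w3')]
cv2.imwrite('pics/cmp.png',cv2.resize(np.hstack([a,b]),(800,400),interpolation=2))
E
```

```text
6.075 [ 590.195 -249.779  102.788] [-3.08  -0.616  0.001] [  4.228  -4.286 -14.647] cam [ 653.885 -222.954  265.444]
[[ 0.384 -0.923 -0.002]
 [-0.893 -0.372  0.253]
 [-0.234 -0.096 -0.967]]
w2 zmax pct [105.09  125.418 146.4   146.907 147.428] xy [ 598.618 -246.622  131.306]
[124.8 137.  141.3 142.9 144.9 146.  146.9 146.1 146.6 145.6 146.  145.9]
w3 zmax pct [109.14  130.829 147.481 147.993 148.486] xy [ 597.37  -246.632  134.687]
[138.7 142.2 145.9 146.7 147.2 146.7 147.8 147.2 147.2 147.1 146.8 148.7]
```

View pics/cmp.png

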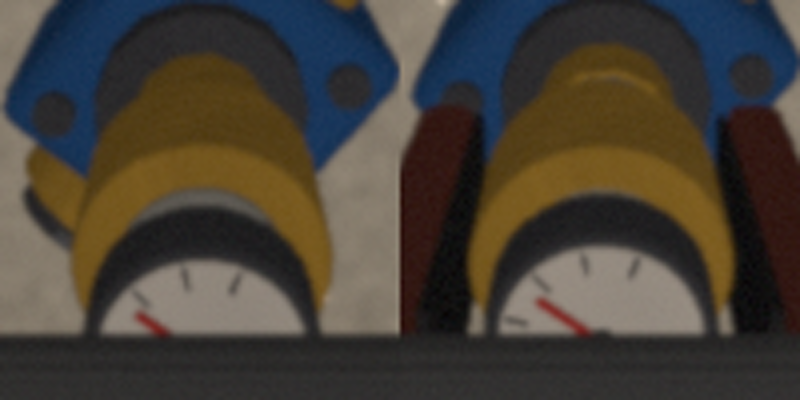

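The right-hand view shows the sleeve drawn up (neck hidden under the head) while the head has risen only about 1 mm. So it isn't slipping, and I'll go on pulling slowly.

Call:
{"method": "servo_tool", "body": {"rows": [[0,0,0,0,0,-0.0025,30],[0,0,0,0,0,-0.005,30],[0,0,0,0,0,-0.005,30]]}}

```text
t: 6.5
ee_pos: [590.0, -249.6, 103.3]
orientation: [-3.08, -0.616, 0.002]
ft_force: [6.4, -4.1, -17.5]
width: 33.9
grasp_force: 30.0
```

Call:
{"method": "servo_tool", "body": {"rows": [[0,0,0,0,0,-0.0025,30],[0,0,0,0,0,-0.005,30],[0,0,0,0,0,-0.005,30]]}}

```text
t: 6.88
ee_pos: [590.0, -249.6, 104.1]
orientation: [-3.08, -0.616, 0.002]
ft_force: [6.5, -4.8, -19.3]
width: 33.9
grasp_force: 30.0
```

Call:
{"method": "servo_tool", "body": {"rows": [[0,0,0,0,0,-0.0025,30],[0,0,0,0,0,-0.005,30],[0,0,0,0,0,-0.005,30]]}}

```text
t: 7.25
ee_pos: [590.6, -249.8, 106.9]
orientation: [-3.08, -0.616, 0.0]
ft_force: [1.2, -2.0, -2.2]
width: 33.5
grasp_force: 30.0
```

Call:
{"method": "servo_tool", "body": {"rows": [[0,0,0,0,0,-0.0025,30],[0,0,0,0,0,-0.005,30],[0,0,0,0,0,-0.005,30]]}}

```text
t: 7.62
ee_pos: [590.5, -249.6, 108.8]
orientation: [3.081, 0.616, 0.0]
ft_force: [1.2, -2.5, -3.1]
width: 34.0
grasp_force: 30.0
```

```bash
python3 - <<'E'
from h import *
np.set_printoptions(precision=3,suppress=True)
wrist('w4')
for n in('w4',):
    c=load(n);X=cloud(c)
    P=X[225:284,285:357].reshape(-1,3)
    m=(np.hypot(P[:,0]-590,P[:,1]+250)<19)&(P[:,2]>95)
    q=P[m];print(n,'zmax pct',np.percentile(q[:,2],[2,50,90,97,99.5]))
a,b=[cv2.imread(f'pics/{n}.png')[200:300,270:370] for n in('w3','w4')]
cv2.imwrite('pics/cmp2.png',cv2.resize(np.hstack([a,b]),(800,400),interpolation=2))
E
```

```text
7.625 [ 590.482 -249.586  108.805] [3.081 0.616 0.   ] [ 1.217 -2.49  -3.121] cam [ 654.024 -222.746  271.537]
[[ 0.384 -0.923 -0.001]
 [-0.893 -0.372  0.252]
 [-0.234 -0.096 -0.968]]
w4 zmax pct [115.234 136.535 157.425 157.964 158.458]
```

View pics/cmp2.png

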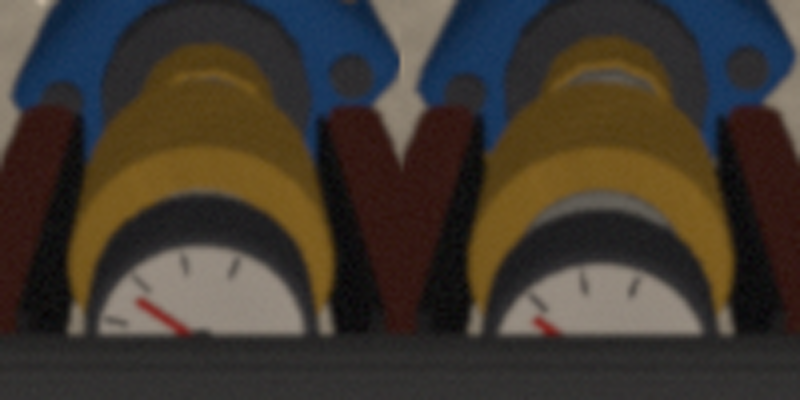

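Released: the pull has fallen to about 3 N, the neck shows again below the head (sleeve forward), and the head is 10.5 mm higher. I'll lift straight off the nipple.

Call:
{"method": "servo_tool", "body": {"rows": [[0,0,0,0,0,-0.02,30],[0,0,0,0,0,-0.05,30],[0,0,0,0,0,-0.09,30],[0,0,0,0,0,-0.15,30],[0,0,0,0,0,-0.23,30],[0,0,0,0,0,-0.32,30],[0,0,0,0,0,-0.42,30],[0,0,0,0,0,-0.5,30],[0,0,0,0,0,-0.55,30],[0,0,0,0,0,-0.55,30]]}}

```text
t: 8.93
ee_pos: [590.8, -249.9, 219.6]
orientation: [3.08, 0.616, 0.002]
ft_force: [-0.1, 1.1, -2.6]
width: 33.9
grasp_force: 30.0
```

Call:
{"method": "servo_tool", "body": {"rows": [[0,0,0,0.01,-0.05,0,30],[0,0,0,0.02,-0.15,0,30],[0,0,0,0.03,-0.3,0,30],[0,0,0,0.04,-0.47,0,30],[0,0,0,0.06,-0.65,0,30],[0,0,0,0.08,-0.83,0,30],[0,0,0,0.1,-1,0,30]]}}

```text
t: 9.8
ee_pos: [530.5, -55.1, 218.2]
orientation: [-3.08, -0.617, 0.002]
ft_force: [0.8, 0.7, -2.1]
width: 34.1
grasp_force: 30.0
```

Call:
{"method": "servo_tool", "body": {"rows": [[0,0,0,0.02,-0.18,0,30],[0,0,0,0.04,-0.36,0,30],[0,0,0,0.06,-0.55,0,30],[0,0,0,0.08,-0.74,0,30],[0,0,0,0.1,-0.9,0,30],[0,0,0,0.1,-1,0,30],[0,0,0,0.1,-1,0,30]]}}

```text
t: 10.68
ee_pos: [471.9, 136.4, 218.3]
orientation: [-3.08, -0.621, 0.002]
ft_force: [0.5, -0.0, -2.8]
width: 33.7
grasp_force: 30.0
```

Call:
{"method": "servo_tool", "body": {"rows": [[0,0,0,0.01,-0.05,0,30],[0,0,0,0.02,-0.15,0,30],[0,0,0,0.03,-0.25,0,30],[0,0,0,0.03,-0.3,0,30],[0,0,0,0.03,-0.3,0,30],[0,0,0,0.03,-0.3,0,30]]}}

```text
t: 11.42
ee_pos: [456.1, 192.2, 218.6]
orientation: [3.08, 0.616, -0.0]
ft_force: [-0.4, 0.3, -1.8]
width: 34.3
grasp_force: 30.0
```

```bash
python3 - <<'E'
from h import *
np.set_printoptions(precision=3,suppress=True)
wrist('w5')
E
```

```text
11.425 [456.088 192.171 218.604] [ 3.08   0.616 -0.   ] [-0.437  0.298 -1.819] cam [519.699 219.061 381.362]
[[ 0.384 -0.923 -0.001]
 [-0.893 -0.372  0.253]
 [-0.234 -0.096 -0.968]]
```

View pics/w5.png

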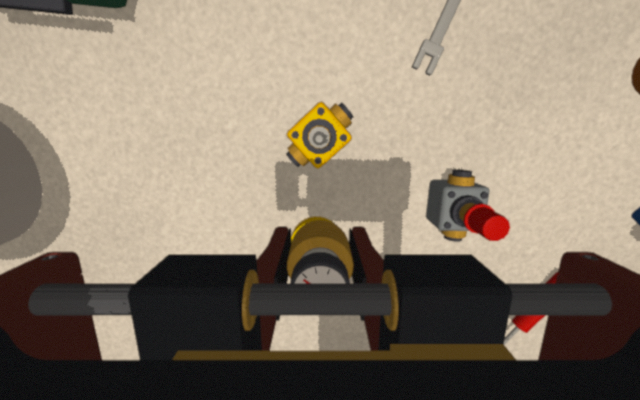

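The wrist view shows the yellow nipple almost end-on at about (319,137), and the gauge is held straight between the pads. I'll fit the nipple's position.

```bash
python3 - <<'E'
from h import *
np.set_printoptions(precision=1,suppress=True)
c=load('w5');X=cloud(c);P=X[95:180,275:365].reshape(-1,3);z=P[:,2]
H,ed=np.histogram(z,np.arange(30,116,2)); print([(int(e),int(h)) for e,h in zip(ed,H) if h])
for lo,hi in((43,50),(50,60),(70,83),(95,115)):
    q=P[(z>lo)&(z<hi)]; print(lo,hi,len(q),q.mean(0),(q.max(0)+q.min(0))/2,np.ptp(q,0),'med z',np.median(q[:,2]))
# gauge in the hand
G=X[200:284,285:357].reshape(-1,3);G=G[(G[:,2]>200)&(np.hypot(G[:,0]-456,G[:,1]-192)<22)]
print('gauge',np.percentile(G[:,2],[2,90,97]))
# nipple blob by outline of points above z=95, and yellow block outline
k=((X[...,2]>84)&(X[...,2]<120)).astype(np.uint8)*255;k[:95]=0;k[180:]=0;k[:,:275]=0;k[:,365:]=0
cn=max(cv2.findContours(k,0,1)[0],key=cv2.contourArea);(u,v),r=cv2.minEnclosingCircle(cn);print('nip blob',u,v,r,onz(c,u,v,100))
k=((X[...,2]>66)&(X[...,2]<120)).astype(np.uint8)*255;k[:95]=0;k[180:]=0;k[:,:275]=0;k[:,365:]=0
cn=max(cv2.findContours(k,0,1)[0],key=cv2.contourArea);(u,v),r=cv2.minEnclosingCircle(cn);print('flange blob',u,v,r,onz(c,u,v,76.5))
E
```

```text
[(30, 37), (32, 47), (34, 103), (36, 136), (38, 128), (40, 202), (42, 149), (44, 750), (46, 404), (48, 144), (50, 8), (52, 8), (54, 295), (56, 240), (58, 1), (68, 1), (70, 40), (72, 14), (74, 25), (76, 167), (78, 15), (88, 4), (90, 3), (100, 20), (102, 37), (104, 30), (106, 49), (108, 3)]
43 50 1387 [508.9 216.1  45.9] [507.8 215.6  46.5] [68.1 69.   7. ] med z 45.687686900454786
50 60 552 [508.5 216.   55.8] [507.9 218.   54.1] [53.6 41.4  8.2] med z 55.89875030071309
70 83 261 [508.6 216.1  75.8] [507.6 215.5  74.6] [23.3 23.2  8.3] med z 76.73930195997208
95 115 139 [507.9 215.6 104.8] [507.6 215.6 104.5] [11.9 11.9  7.2] med z 104.67786215481749
gauge [222.7 267.2 267.8]
nip blob 318.5 137.65383911132812 6.820932865142822 [507.9 215.7 100. ]
flange blob 318.5 136.5 11.768702507019043 [508.  215.8  76.5]
```

Nipple axis (507.8, 215.6), seat z≈76.8, tip 107, all of which match the sizes given. Gauge origin is about TCP −6.3 mm. I'll go above the nipple and come down to just over its tip.

Call:
{"method": "servo_tool", "body": {"rows": [[0,0,0,0.08,-0.002,0,30],[0,0,0,0.2,-0.005,0,30],[0,0,0,0.2875,-0.0075,0.05,30],[0,0,0,0.2875,-0.0075,0.15,30],[0,0,0,0.2875,-0.0075,0.27,30],[0,0,0,0.2875,-0.0075,0.37,30],[0,0,0,0.2875,-0.0075,0.44,30],[0,0,0,0.2875,-0.0075,0.47,30],[0,0,0,0.2875,-0.0075,0.47,30],[0,0,0,0.2875,-0.0075,0.47,30]]}}

```text
t: 12.72
ee_pos: [509.1, 216.4, 125.4]
orientation: [-3.08, -0.616, -0.002]
ft_force: [-0.8, 0.1, -2.8]
width: 34.0
grasp_force: 30.0
```

Call:
{"method": "servo_tool", "body": {"rows": [[0,0,0,-0.003,0.002,0.015,30],[0,0,0,-0.003,0.002,0.03,30],[0,0,0,-0.003,0.002,0.045,30],[0,0,0,-0.003,0.002,0.06,30],[0,0,0,-0.003,0.002,0.075,30],[0,0,0,-0.003,0.002,0.09,30],[0,0,0,-0.003,0.002,0.105,30],[0,0,0,-0.003,0.002,0.115,30],[0,0,0,-0.003,0.002,0.115,30]]}}

```text
t: 13.85
ee_pos: [508.0, 215.5, 101.5]
orientation: [3.081, 0.616, -0.0]
ft_force: [0.3, -0.4, -3.0]
width: 33.7
grasp_force: 30.0
```

Call:
{"method": "servo_tool", "body": {"rows": [[0,0,0,0,0,0.006,30],[0,0,0,0,0,0.012,30],[0,0,0,0,0,0.018,30],[0,0,0,0,0,0.024,30],[0,0,0,0,0,0.03,30],[0,0,0,0,0,0.036,30],[0,0,0,0,0,0.042,30],[0,0,0,0,0,0.042,30]]}}

```text
t: 14.85
ee_pos: [508.6, 215.5, 93.4]
orientation: [3.08, 0.616, 0.001]
ft_force: [2.4, -2.2, -1.2]
width: 34.3
grasp_force: 30.0
```

Call:
{"method": "servo_tool", "body": {"rows": [[0,0,0,0,0,0.005,30],[0,0,0,0,0,0.01,30],[0,0,0,0,0,0.015,30],[0,0,0,0,0,0.015,30]]}}

```text
t: 15.35
ee_pos: [508.6, 215.9, 90.8]
orientation: [-3.08, -0.616, -0.002]
ft_force: [1.7, -0.2, 4.6]
width: 33.5
grasp_force: 30.0
```

Aligned on the cone (small side forces, the push just starting). I'll press down in small steps.

Call:
{"method": "servo_tool", "body": {"rows": [[0,0,0,0,0,0.005,30],[0,0,0,0,0,0.01,30],[0,0,0,0,0,0.015,30],[0,0,0,0,0,0.015,30]]}}

```text
t: 15.85
ee_pos: [508.5, 215.8, 87.8]
orientation: [-3.08, -0.616, -0.001]
ft_force: [0.0, -0.5, 7.3]
width: 34.0
grasp_force: 30.0
```

Call:
{"method": "servo_tool", "body": {"rows": [[0,0,0,0,0,0.005,30],[0,0,0,0,0,0.01,30],[0,0,0,0,0,0.01,30]]}}

```text
t: 16.23
ee_pos: [508.6, 215.9, 86.1]
orientation: [-3.08, -0.616, -0.002]
ft_force: [0.1, -1.2, 9.4]
width: 33.9
grasp_force: 30.0
```

Call:
{"method": "servo_tool", "body": {"rows": [[0,0,0,0,0,0.005,30],[0,0,0,0,0,0.01,30],[0,0,0,0,0,0.01,30]]}}

```text
t: 16.6
ee_pos: [508.6, 215.9, 84.1]
orientation: [-3.08, -0.616, -0.002]
ft_force: [-0.1, 0.2, 8.6]
width: 34.0
grasp_force: 30.0
```

Call:
{"method": "servo_tool", "body": {"rows": [[0,0,0,0,0,0.005,30],[0,0,0,0,0,0.005,30]]}}

```text
t: 16.85
ee_pos: [508.7, 215.9, 83.6]
orientation: [-3.08, -0.616, -0.002]
ft_force: [-1.5, -1.4, 15.1]
width: 34.0
grasp_force: 30.0
```

Call:
{"method": "servo_tool", "body": {"rows": [[0,0,0,0,0,0.004,30],[0,0,0,0,0,0.004,30]]}}

```text
t: 17.1
ee_pos: [508.7, 215.9, 83.5]
orientation: [-3.08, -0.616, -0.002]
ft_force: [-3.3, -1.8, 22.7]
width: 34.0
grasp_force: 30.0
```

Call:
{"method": "servo_tool", "body": {"rows": [[0,0,0,0,0,0.004,30],[0,0,0,0,0,0.004,30]]}}

```text
t: 17.35
ee_pos: [508.8, 215.9, 83.4]
orientation: [-3.08, -0.616, -0.003]
ft_force: [-6.2, -4.1, 29.9]
width: 34.0
grasp_force: 30.0
```

The force rises steeply at TCP z≈83.4, the predicted home height. I'll ease the push off to near zero and see whether it stays down.

Call:
{"method": "servo_tool", "body": {"rows": [[0,0,0,0,0,-0.006,30],[0,0,0,0,0,-0.012,30],[0,0,0,0,0,-0.015,30],[0,0,0,0,0,-0.015,30]]}}

```text
t: 17.85
ee_pos: [508.5, 215.8, 84.2]
orientation: [-3.08, -0.616, -0.002]
ft_force: [0.9, -0.5, 7.3]
width: 33.8
grasp_force: 30.0
```

Call:
{"method": "servo_tool", "body": {"rows": [[0,0,0,0,0,-0.005,30],[0,0,0,0,0,-0.007,30],[0,0,0,0,0,-0.007,30]]}}

```text
t: 18.23
ee_pos: [508.3, 215.8, 84.6]
orientation: [-3.08, -0.616, -0.001]
ft_force: [4.2, 1.3, -6.5]
width: 33.8
grasp_force: 30.0
```

It holds against a slight upward pull at home height, so it is locked. I'll take the pull off and open.

Call:
{"method": "servo_tool", "body": {"rows": [[0,0,0,0,0,0.003,30],[0,0,0,0,0,0.003,34],[0,0,0,0,0,0.003,45],[0,0,0,0,0,0.003,70],[0,0,0,0,0,0.003,80],[0,0,0,0,0,0.003,80]]}}

```text
t: 18.98
ee_pos: [507.9, 215.4, 84.4]
orientation: [3.08, 0.616, -0.001]
ft_force: [1.0, 0.4, 0.1]
width: 70.9
grasp_force: 0.0
```

Call:
{"method": "servo_tool", "body": {"rows": [[0,0,0,0,0,-0.1,80],[0,0,0,0,0,-0.25,80],[0,0,0,0,0,-0.45,80],[0,0,0,0,0,-0.6,80],[0,0,0,-0.1,0,-0.7,80],[0,0,0,-0.2,0,-0.75,80],[0,0,0,-0.28,0,-0.75,80],[0,0,0,-0.28,0,-0.75,80]]}}

```text
t: 19.98
ee_pos: [455.3, 193.5, 234.1]
orientation: [3.08, 0.616, -0.002]
ft_force: [0.2, 0.2, -0.4]
width: 80.0
grasp_force: 0.0
```

```bash
python3 - <<'E'
from h import *
np.set_printoptions(precision=2,suppress=True)
wrist('w6')
c=load('w6');X=cloud(c).reshape(-1,3)
q=X[(np.hypot(X[:,0]-508,X[:,1]-215.7)<20)&(X[:,2]>118)&(X[:,2]<180)]
t=q[q[:,2]>np.percentile(q[:,2],60)-3]
print(len(q),'top z',np.percentile(q[:,2],[30,50,90,97]),'centre',(t.max(0)+t.min(0))/2,np.ptp(t,0))
E
```

```text
19.975 [455.35 193.55 234.11] [ 3.08  0.62 -0.  ] [ 0.16  0.17 -0.4 ] cam [519.05 220.47 396.76]
[[ 0.38 -0.92 -0.  ]
 [-0.89 -0.37  0.25]
 [-0.23 -0.1  -0.97]]
740 top z [132.58 132.98 133.9  134.34] centre [507.4  216.14 132.97] [26.57 26.55  4.85]
```

View pics/w6.png

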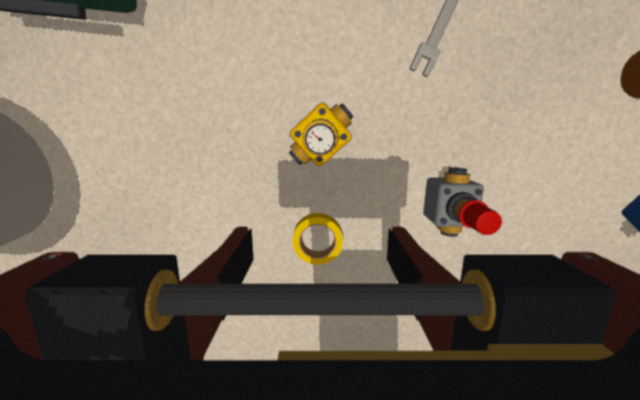

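The gauge stands upright on the yellow outlet: dial at about (320,138), top z≈133, against 132.3 expected when locked and a reading bias of about +0.8 mm seen on the blue outlet. Its axis is within 1 mm of the nipple's, and the gripper is clear. Handing in.

```bash
python3 -c "
from workcell import ctrl
print(ctrl.close_job())"
```

```text
the job is handed in; nothing more can be done
None
```

The gauge is now on the yellow outlet, locked and released with the gripper clear; I handed the job in at about 20 s, and the call gave back no verdict.

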